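# Half-press and capture: image a carriage on the lit stage

### The job

Set the orange guide carriage down, without dropping it, in the middle of the stage's lit window, flat on its base and lengthwise along the window, and let go of it. Then take its picture with the green two-stage key: half-press it to the first click and keep it there for a good second while the camera focuses, then press it fully home for a moment and release it. Do not capture before the carriage is in place, and leave everything else on the bench where it is.

Things in the scene. Friction and masses are not known exactly. Their poses are not given: they have to be found in the camera images.
- carriage: Loose orange-anodised aluminium guide carriage, an upside-down T in section, about 0.3 kg: base 100 (its x) x 46 (its y) x 14 mm thick, with a central rib 100 x 20 mm (y) rising from 14 to 46 mm above the underside. It starts lying base down on the bench. Origin: centre of its underside; z up; x along its length. Symmetrical end for end; grip it across the rib (20 mm) from above.
- window (a point): Centre of the lit, warm-yellow glass window in the top face of the black imaging stage (fixed to the bench; its place and turn vary, left or right). x along the window's length (150 mm), y across it (100 mm), z up. The glass is flush with the stage's flat top, 60 mm above the bench. The stage is 250 (x) x 200 (y) mm, centred on the window; its camera looks up through the glass.
- key_top (a point): Centre of the top face of the round green key cap (48 mm diameter, flat top 42 mm across), 76 mm above the bench when released; it moves down with the key. The key stands on a grey pod 140 (x) x 110 (y) x 50 mm high, fixed to the bench, with a black collar round the key reaching 56 mm above the bench. z up. The key is pressed straight down, 14 mm in all: 6 mm to the first click, then 8 mm more.
- key_cap (a joint): First stage of the key, in m: 0 released, 0.006 at the first click. Light spring: 1 N to start, 3 N at 6 mm. Springs back when let go.
- key_stem (a joint): Second stage of the key, in m: 0 up to and at the first click, 0.008 fully home. It does not yield until the push passes about 10 N, and takes about 15 N to go fully home; so a push of 4 to 8 N rests firmly at the first click. Springs back when let go.
- vblock: Bystander, to be left alone: grey steel V-block 70 x 60 x 46 mm; origin centre of underside.
- ring_gauge: Bystander, to be left alone: steel ring gauge 72 mm across, 22 mm high, on the robot's side of the work; origin centre of underside.
- micrometer: Bystander, to be left alone: blue-framed micrometer about 130 mm long lying flat, 18 mm high; origin amid its frame at bench level.
Mind the look-alikes: they are no part of the job. What is shaped like the carriage but blue or turquoise is not meant.

How it is judged:
By the outcome, as a careful person would: the job done as asked, in the order asked, and still so for the second after the job is handed in, with the robot touching nothing.
It also fails if it takes over 58 s, if anything falls off the work surface, if the arm or the gripper's body presses on something with over 40 N, if the wrist force passes 120 N, or if a joint passes its speed limit or range.

### The arm

A 6-joint arm with a two-finger parallel gripper is mounted at the origin on the work surface. World frame = base frame: x ahead of the robot, y to its left, z up, the work surface at z = 0. Lengths are in m, angles in rad, forces in N, time in s.
With the tool pointing down it reaches from about 0.425 to 0.95 m from the base axis. Payload 3.5 kg.
Tool frame: the origin (TCP) lies at the very end of the fingers, on their centre line; the grasp point (between the pads) lies 19 mm behind it (ctrl.grip_point_offset is the distance from the TCP to the grasp point, in m); z points along the fingers, y is the line along which they close (so a half turn about z gives the same grasp; the last joint's range is limited). The gripper opens to 85 mm and grips with 20 to 120 N. Pads are 22 mm wide; open, the fingers measure 114 mm over their backs; the gripper's body (76 mm by 85 mm) begins 54 mm behind the grasp point. The pads swing forward as they close: fully open they stand 13 mm farther back than shut.
Start: joints at [0.981, 0.286, 1.577, -0, 1.279, -0.15], TCP at [0.287, 0.611, 0.231] pointing down, gripper open.
Joint ranges: [-2.77, 2.77], [-0.9, 2.22], [0.21, 2.48], [-1.53, 4.67], [0.24, 2.81], [-2.84, 2.84]. Speed limits (rad/s): [2.79, 2.79, 3.14, 3.14, 3.14, 3.14].

### API

Orientations are given as a unit quaternion [x, y, z, w].
In Python, from plant import ctrl gives the robot as it stands. The module is installed in compiled form; this text tells all that it offers.
- The arm moves only by the shell command python3 -m pendant 'ROWS' [OPENING] [FORCE]. ROWS is JSON, a list of rows, each an object of numbers: "dx", "dy", "dz": the shift along the tool's x, y, z in cm; "twist": the turn about the tool's z in degrees. A call has 1 to 10 rows; each row is the pose to reach, as a shift and turn from the pose commanded when the call began, along the tool's axes at that moment; what a row does not reach only later rows make up. A row lasts 1/8 s, in which the tool goes at most 62.5 mm and 10.7 degrees, less where a joint would pass 70% of its speed; a pose out of reach is approached as far as the arm can. A call with a gripper value outside its range is refused whole. OPENING is the opening in per cent of the stroke, from 0 (shut) to 100 (fully open), set as the call begins (- or left out, the last holds). The fingers move at their own pace and stop on an object; FORCE is the grip in N (left out, the last holds). Time passes only in rows, so rows that repeat a pose let the fingers close. It gives the time, the measured TCP pose, the force, the opening and the grip force at its end, in the units of the state.
- ctrl.get_state(): the state, without advancing time (a new reading comes with each control period).
- ctrl.read_camera(name): name is "side" or "top"; returns a dict with "img" (384x512x3 uint8, red, green, blue), "depth" (384x512 float32, m along the optical axis (not along the pixel's ray), 0 where there is no reading), "camera_matrix" (3x3 intrinsics, pixels), "xyz" and "rotation" of the camera in the world. Camera axes: x right, y up, looking along -z (the intrinsics and any distortion apply to the point x, -y, -z); pixel columns grow to the right and rows downward; lengths in m; the calibration is good to about 2 mm. A picture is of the moment at which its call begins.
- ctrl.sign_off(): hands the job in; it is judged then, once.
The state is a dict: "time": time; "qpos": joint angles; "dq": joint speeds; "joint_efforts": joint torques, N m; "eef_pos": TCP position; "tcp_rot": TCP orientation; "contact_force": force on the tool from outside, world axes, zero at the start; "wrist_torque": the same for the moment, N m; "opening": opening from 0.0 (shut) to 1.0 (fully open); "finger_force": force on a finger pad.
Only numpy, scipy, OpenCV 4.12 (cv2) and the standard library are available. Lean on these libraries where they do the work, as an engineer would, in place of code of your own. Each camera call takes 0.05 s, during which the arm holds its last target. There are 200 camera calls.

## Working session

There is one attempt and no reset: what is moved stays moved. The work goes in short steps, Python scripts to look and compute and a shell command to move; the robot and the scene stay as the last step left them, time stands still between calls to the robot, and variables do not carry over. Pictures are saved under pics/ and viewed, at most 10 in all, crops included, and the job is handed in when it is done.

```bash
mkdir -p pics && cat > h.py <<'E'
from plant import ctrl
import numpy as np, cv2
def cam(n):
    c=ctrl.read_camera(n); d=c["depth"]; K=np.array(c["camera_matrix"])
    v,u=np.indices(d.shape); 
    P=np.stack([(u-K[0,2])/K[0,0]*d,-(v-K[1,2])/K[1,1]*d,-d],-1)
    R=np.array(c["rotation"]); W=P@R.T+np.array(c["xyz"]); W[d==0]=np.nan
    return c,W
E
python3 - <<'E'
from h import *
for n in("top","side"):
    c,W=cam(n); cv2.imwrite(f"pics/{n}0.png",c["img"][:,:,::-1]); np.savez(f"{n}0.npz",img=c["img"],W=W)
    print({k:v for k,v in c.items() if k not in("img","depth")})
print(ctrl.get_state())
E
```

```text
Traceback (most recent call last):
  File "h.py", line 7, in cam
    R=np.array(c["rotation"]); W=P@R.T+np.array(c["xyz"]); W[d==0]=np.nan
                                 ~^~~~
ValueError: matmul: Input operand 1 has a mismatch in its core dimension 0, with gufunc signature (n?,k),(k,m?)->(n?,m?) (size 4 is different from 3)
```

```bash
sed -i 's/^import numpy.*/import numpy as np, cv2\nfrom scipy.spatial.transform import Rotation as Ro/; s/R=np.array(c\["rotation"\])/R=Ro.from_quat(c["rotation"]).as_matrix()/' h.py
python3 - <<'E'
from h import *
for n in("top","side"):
    c,W=cam(n); cv2.imwrite(f"pics/{n}0.png",c["img"][:,:,::-1]); np.savez(f"{n}0.npz",img=c["img"],W=W)
    print({k:v for k,v in c.items() if k not in("img","depth")})
print(ctrl.get_state())
E
```

```text
{'camera_matrix': array([[403.80290531,   0.        , 258.12974459],
       [  0.        , 403.80290531, 183.70094632],
       [  0.        ,   0.        ,   1.        ]]), 'xyz': array([ 0.32614604, -0.00681544,  1.09834997]), 'rotation': array([ 0.08183524, -0.07210084, -0.66386596,  0.73985569])}
{'camera_matrix': array([[351.8306507 ,   0.        , 251.80912827],
       [  0.        , 351.8306507 , 193.62844445],
       [  0.        ,   0.        ,   1.        ]]), 'xyz': array([ 0.29892125, -0.60109165,  0.4507142 ]), 'rotation': array([ 0.50263282, -0.08721567, -0.15497704,  0.8460117 ])}
{'time': 0.15, 'qpos': array([ 9.81004028e-01,  2.86977815e-01,  1.57781942e+00,  8.48003319e-06,
        1.27860976e+00, -1.50004559e-01]), 'dq': array([-0.00199302, -0.00064158, -0.0049945 ,  0.00090154, -0.00160048,
       -0.00101248]), 'joint_efforts': array([ 6.40473063e-04, -4.06601822e+01, -2.93140858e+01, -1.31602797e-04,
        3.96849719e-03, -2.40516744e-05]), 'eef_pos': array([0.28707055, 0.61035752, 0.23026604]), 'tcp_rot': array([ 2.18127156e-01,  9.75919936e-01, -8.44345354e-04, -3.31745463e-04]), 'contact_force': array([ 0.09138055, -0.83152773,  0.02183072]), 'wrist_torque': array([-0.04227871, -0.04128592,  0.02057299]), 'finger_force': 0.0, 'opening': 1.0014613607957772}
```

View pics/top0.png

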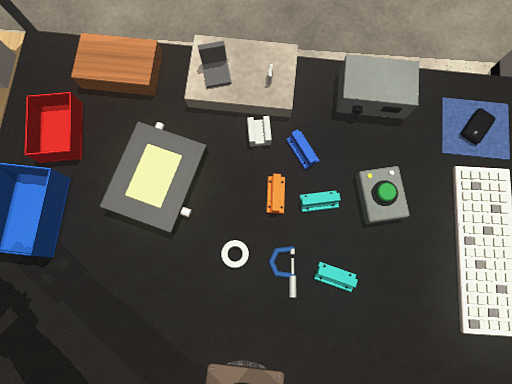

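View pics/side0.png

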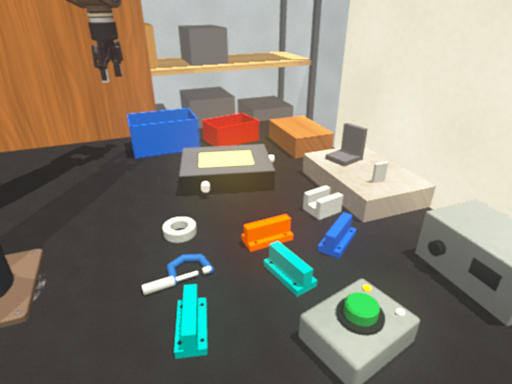

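```bash
cat > m.py <<'E'
from h import *
def seg(img,lo,hi):
    hsv=cv2.cvtColor(img,cv2.COLOR_RGB2HSV); return cv2.inRange(hsv,np.array(lo),np.array(hi))>0
def rect(P):
    (x,y),(w,h),a=cv2.minAreaRect((P[:,:2]*1000).astype(np.float32))
    if w<h: w,h,a=h,w,a+90
    return [round(x,1),round(y,1),round(w,1),round(h,1),round((a+90)%180-90,1)]
R={"orange":((5,180,120),(16,255,255)),"window":((22,60,180),(38,200,255)),"green":((50,150,60),(70,255,255))}
def measure(n,img,W):
    for k,(lo,hi) in R.items():
        m=seg(img,lo,hi); nn,l,s,c=cv2.connectedComponentsWithStats(m.astype(np.uint8))
        i=1+np.argmax(s[1:,4]); P=W[(l==i)]; P=P[~np.isnan(P[:,0])]
        z=P[:,2]; print(n,k,"px",c[i].round(),s[i,4],"z pct",np.percentile(z,[2,25,50,75,98]).round(4))
        zt=np.percentile(z,95); T=P[z>zt-.006]; print("   all",rect(P),"top",rect(T),"mean",T.mean(0).round(4))
E
python3 - <<'E'
from m import *
for n in("top","side"):
    d=np.load(f"{n}0.npz"); measure(n,d["img"],d["W"])
i=np.load("top0.npz")["img"][110:310,225:425]
cv2.imwrite("pics/crop.png",cv2.resize(i,(600,600),interpolation=2)[:,:,::-1])
q=ctrl.get_state()["tcp_rot"]; print(Ro.from_quat(q).as_matrix().round(3))
E
```

```text
top orange px [275. 193.] 601 z pct [0.0009 0.014  0.018  0.0462 0.0496]
   all [542.2, -28.6, 100.4, 47.5, 3.9] top [541.5, -29.8, 98.9, 19.8, 3.6] mean [ 0.5424 -0.0299  0.0464]
top window px [153. 175.] 2120 z pct [0.0564 0.0591 0.0604 0.0616 0.0643]
   all [550.1, 298.6, 151.6, 102.4, -13.7] top [550.0, 298.7, 151.3, 102.4, -13.7] mean [0.5484 0.2989 0.0606]
top green px [386. 191.] 217 z pct [0.0644 0.0742 0.0758 0.0772 0.0795]
   all [568.1, -313.4, 45.1, 44.6, -57.0] top [568.6, -313.3, 44.7, 43.5, -57.0] mean [ 0.5686 -0.312   0.0761]
side orange px [266. 233.] 914 z pct [-0.0011  0.0096  0.0209  0.0335  0.0448]
   all [560.4, -2.7, 141.8, 104.3, 3.8] top [541.8, -31.0, 100.0, 23.0, 4.0] mean [ 0.5362 -0.0373  0.0417]
side window px [225. 158.] 223 z pct [0.0581 0.0591 0.0595 0.06   0.061 ]
   all [550.3, 295.8, 155.6, 118.6, -13.2] top [550.3, 295.8, 155.6, 118.6, -13.2] mean [0.5501 0.2955 0.0596]
side green px [362. 308.] 805 z pct [0.0583 0.073  0.075  0.0756 0.0766]
   all [568.0, -317.8, 49.0, 43.4, -39.8] top [567.1, -316.3, 45.0, 42.5, -33.1] mean [ 0.566  -0.3182  0.0749]
[[-0.905  0.426 -0.001]
 [ 0.426  0.905 -0.002]
 [ 0.    -0.002 -1.   ]]
```

View pics/crop.png

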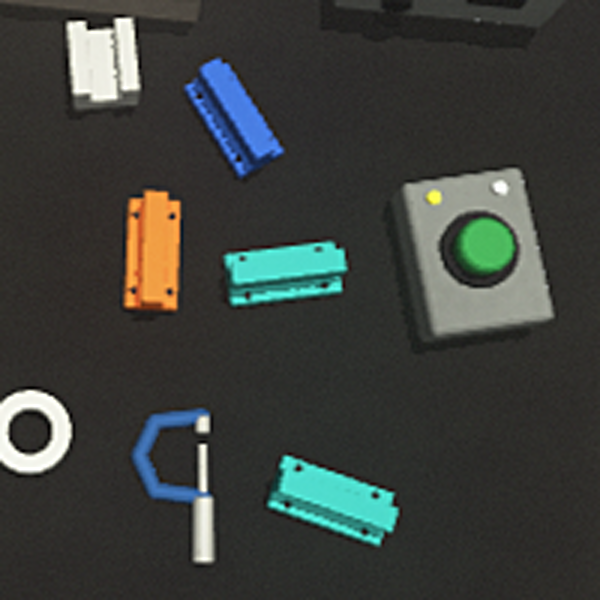

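The only orange carriage is at top px (276,194), with crop centre (153,250). The look-alikes are blue (303,148) and turquoise (320,200) and (336,276). The crop confirms the orange one has the T section and is alone in its colour, and its measured 100 x 47 mm footprint and 46 mm height fit. The window measures 151 x 102 mm at z=0.060 and the key top is at z=0.076, so both fit as well.

```bash
cat > go.py <<'E'
# python3 go.py x y z heading_of_tool_y_deg -> deltas in tool axes
import sys
from h import *
def deltas(x,y,z,hd=None):
    s=ctrl.get_state(); R=Ro.from_quat(s["tcp_rot"]).as_matrix(); d=R.T@(np.array([x,y,z])-s["eef_pos"])
    h=np.degrees(np.arctan2(R[1,1],R[0,1]))
    tw=0 if hd is None else -((hd-h+90)%180-90)
    print("cm",(d*100).round(2),"twist",round(tw,1),"| heading",h.round(1),"pos",s["eef_pos"].round(4),"t",round(s["time"],2),"F",s["contact_force"].round(1),"open",round(s["opening"],3),"q6",s["qpos"][5].round(2))
a=[float(v) for v in sys.argv[1:]]; deltas(*a)
E
python3 go.py 0.542 -0.030 0.2 93.8
python3 -m pendant '[{"dx":-3,"dy":-3,"twist":-2},{"dx":-7,"dy":-6.5,"twist":-5},{"dx":-11.5,"dy":-10.5,"twist":-8},{"dx":-16,"dy":-15,"twist":-11},{"dx":-20.5,"dy":-19,"twist":-14},{"dx":-25,"dy":-23,"twist":-17},{"dx":-29.5,"dy":-27.5,"twist":-20},{"dx":-34,"dy":-32,"twist":-23},{"dx":-38.5,"dy":-36,"twist":-26},{"dx":-42,"dy":-39.5,"twist":-29}]' 55
python3 go.py 0.542 -0.030 0.1 93.8
```

```text
cm [-50.33 -47.08   3.1 ] twist -29.0 | heading 64.8 pos [0.2871 0.6104 0.2303] t 0.15 F [ 0.1 -0.8  0. ] open 1.001 q6 -0.15
cm [-50.33 -47.07  13.1 ] twist -29.0 | heading 64.8 pos [0.2871 0.6104 0.2303] t 0.15 F [ 0.1 -0.8  0. ] open 1.001 q6 -0.15$[0]: bad value
```

```bash
python3 -m pendant '[{"dx":-3,"dy":-3,"dz":0,"twist":-2},{"dx":-7,"dy":-6.5,"dz":0,"twist":-5},{"dx":-11.5,"dy":-10.5,"dz":0,"twist":-8},{"dx":-16,"dy":-15,"dz":0,"twist":-11},{"dx":-20.5,"dy":-19,"dz":0,"twist":-14},{"dx":-25,"dy":-23,"dz":0,"twist":-17},{"dx":-29.5,"dy":-27.5,"dz":0,"twist":-20},{"dx":-34,"dy":-32,"dz":0,"twist":-23},{"dx":-38.5,"dy":-36,"dz":0,"twist":-26},{"dx":-42,"dy":-39.5,"dz":0,"twist":-29}]' 55
python3 go.py 0.542 -0.030 0.1 93.8
```

```text
time: 1.4
eef_pos: [0.4996, 0.0722, 0.2313]
tcp_rot: [-0.033, 0.999, -0.0, 0.0]
contact_force: [0.6, 0.4, 0.3]
opening: 0.553
finger_force: 0.0
cm [ -3.54 -10.48  13.13] twist 0.0 | heading 93.8 pos [0.4996 0.0722 0.2313] t 1.4 F [0.6 0.4 0.3] open 0.553 q6 -1.7
```

```bash
python3 -m pendant '[{"dx":-1,"dy":-3,"dz":1,"twist":0},{"dx":-2,"dy":-6,"dz":4,"twist":0},{"dx":-3,"dy":-9,"dz":7,"twist":0},{"dx":-3.5,"dy":-10.5,"dz":10,"twist":0},{"dx":-3.5,"dy":-10.5,"dz":13,"twist":0},{"dx":-3.5,"dy":-10.5,"dz":13,"twist":0},{"dx":-3.5,"dy":-10.5,"dz":13,"twist":0}]'
python3 go.py 0.542 -0.030 0.021 93.8
python3 - <<'E'
from m import *
c,W=cam("side"); cv2.imwrite("pics/s1.png",c["img"][:,:,::-1])
E
```

```text
time: 2.28
eef_pos: [0.5416, -0.0279, 0.1023]
tcp_rot: [-0.033, 0.999, -0.0, 0.001]
contact_force: [0.5, 0.2, 0.2]
opening: 0.552
finger_force: 0.0
cm [-0.01 -0.21  8.13] twist 0.0 | heading 93.8 pos [ 0.5416 -0.0279  0.1023] t 2.27 F [0.5 0.2 0.2] open 0.552 q6 -1.88
```

View pics/s1.png

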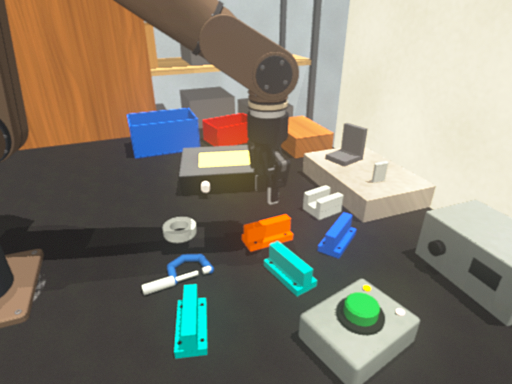

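The side view shows the fingers at px (273,200), above the orange rib at (267,225), and the turquoise neighbour is clear.

```bash
python3 -m pendant '[{"dx":0,"dy":-0.2,"dz":2,"twist":0},{"dx":0,"dy":-0.2,"dz":4.5,"twist":0},{"dx":0,"dy":-0.2,"dz":6.5,"twist":0},{"dx":0,"dy":-0.2,"dz":7.5,"twist":0},{"dx":0,"dy":-0.2,"dz":8.1,"twist":0},{"dx":0,"dy":-0.2,"dz":8.1,"twist":0},{"dx":0,"dy":-0.2,"dz":8.1,"twist":0}]'
python3 go.py 0.542 -0.030 0.021 93.8
python3 -m pendant '[{"dx":0,"dy":0,"dz":0,"twist":0},{"dx":0,"dy":0,"dz":0,"twist":0},{"dx":0,"dy":0,"dz":0,"twist":0},{"dx":0,"dy":0,"dz":0,"twist":0},{"dx":0,"dy":0,"dz":0,"twist":0},{"dx":0,"dy":0,"dz":0,"twist":0},{"dx":0,"dy":0,"dz":0,"twist":0},{"dx":0,"dy":0,"dz":0,"twist":0}]' 0 50
```

```text
time: 3.2
eef_pos: [0.5419, -0.03, 0.0212]
tcp_rot: [-0.033, 0.999, -0.0, 0.001]
contact_force: [-0.3, 0.7, 0.2]
opening: 0.555
finger_force: 0.0
cm [-0.01  0.    0.02] twist 0.0 | heading 93.8 pos [ 0.5419 -0.03    0.0212] t 3.2 F [-0.3  0.7  0.2] open 0.555 q6 -1.88
time: 4.2
eef_pos: [0.5418, -0.0302, 0.021]
tcp_rot: [-0.033, 0.999, -0.0, 0.001]
contact_force: [0.6, -1.8, 5.2]
opening: 0.226
finger_force: 50.2
```

```bash
python3 -m pendant '[{"dx":0,"dy":0,"dz":-0.5,"twist":0},{"dx":0,"dy":0,"dz":-2,"twist":0},{"dx":0,"dy":0,"dz":-4.5,"twist":0},{"dx":0,"dy":0,"dz":-7.5,"twist":0},{"dx":0,"dy":0,"dz":-10,"twist":0},{"dx":0,"dy":0,"dz":-11.5,"twist":0},{"dx":0,"dy":0,"dz":-12,"twist":0},{"dx":0,"dy":0,"dz":-12,"twist":0}]'
python3 go.py 0.5495 0.298 0.14 76.3
```

```text
time: 5.2
eef_pos: [0.5408, -0.0298, 0.1398]
tcp_rot: [-0.033, 0.999, 0.0, -0.0]
contact_force: [-0.1, 0.1, -3.0]
opening: 0.221
finger_force: 49.1
cm [-3.040e+00  3.265e+01 -1.000e-02] twist 17.5 | heading 93.8 pos [ 0.5408 -0.0298  0.1398] t 5.2 F [-0.1  0.1 -3. ] open 0.221 q6 -1.88
```

Held: the wrist reads 3 N, which is the carriage's weight.

```bash
python3 -m pendant '[{"dx":-0.2,"dy":1.5,"dz":0,"twist":1},{"dx":-0.4,"dy":5,"dz":0,"twist":3},{"dx":-0.8,"dy":9,"dz":0,"twist":5},{"dx":-1.3,"dy":13.5,"dz":0,"twist":7.5},{"dx":-1.8,"dy":18,"dz":0,"twist":10},{"dx":-2.2,"dy":22.5,"dz":0,"twist":12.5},{"dx":-2.6,"dy":27,"dz":0,"twist":15},{"dx":-2.9,"dy":30.5,"dz":0,"twist":16.5},{"dx":-3,"dy":32.2,"dz":0,"twist":17.5},{"dx":-3,"dy":32.6,"dz":0,"twist":17.5}]'
python3 -m pendant '[{"dx":0,"dy":0,"dz":0,"twist":0},{"dx":0,"dy":0,"dz":0,"twist":0}]'
python3 go.py 0.5495 0.298 0.085 76.3
python3 - <<'E'
from m import *
for n in("side","top"):
    c,W=cam(n); measure(n,c["img"],W)
    cv2.imwrite(f"pics/{n}2.png",c["img"][:,:,::-1])
E
```

```text
time: 6.45
eef_pos: [0.5485, 0.2981, 0.1385]
tcp_rot: [0.118, 0.993, -0.001, -0.001]
contact_force: [0.4, 0.0, -2.6]
opening: 0.222
finger_force: 49.3
time: 6.7
eef_pos: [0.5495, 0.2964, 0.1399]
tcp_rot: [0.12, 0.993, -0.0, -0.0]
contact_force: [-0.5, 0.5, -2.4]
opening: 0.225
finger_force: 49.3
cm [0.03 0.16 5.49] twist -0.1 | heading 76.2 pos [0.5495 0.2964 0.1399] t 6.7 F [-0.5  0.5 -2.4] open 0.225 q6 -1.0
side orange px [225. 132.] 673 z pct [0.0099 0.1251 0.1347 0.1509 0.1646]
   all [604.5, 479.8, 437.5, 142.4, 74.2] top [549.8, 296.0, 99.6, 23.7, -14.3] mean [0.5411 0.2926 0.1623]
side window px [228. 158.] 467 z pct [0.0581 0.0591 0.0595 0.06   0.0609]
   all [553.6, 298.6, 150.1, 114.1, -14.1] top [553.6, 298.6, 150.1, 114.1, -14.1] mean [0.5559 0.2936 0.0595]
side green px [362. 308.] 804 z pct [0.0583 0.0729 0.0749 0.0756 0.0766]
   all [567.7, -317.4, 48.1, 43.7, -42.7] top [567.2, -316.3, 44.5, 43.4, -6.2] mean [ 0.5659 -0.3182  0.0749]
top orange px [153. 153.] 149 z pct [0.1308 0.1353 0.1623 0.1661 0.2743]
   all [571.4, 275.2, 55.6, 29.3, 13.0] top [555.4, 260.1, 13.3, 1.1, 7.3] mean [0.554  0.26   0.2714]
top window px [168. 170.] 480 z pct [0.0563 0.059  0.0602 0.0616 0.0652]
   all [559.4, 258.0, 116.8, 52.9, -1.4] top [559.6, 257.5, 116.4, 51.4, -0.1] mean [0.5661 0.2606 0.0623]
top green px [386. 191.] 136 z pct [0.0685 0.0744 0.076  0.0769 0.0784]
   all [568.5, -312.2, 44.6, 44.2, 63.3] top [568.5, -312.3, 44.4, 44.2, 63.3] mean [ 0.5698 -0.312   0.0758]
```

View pics/side2.png

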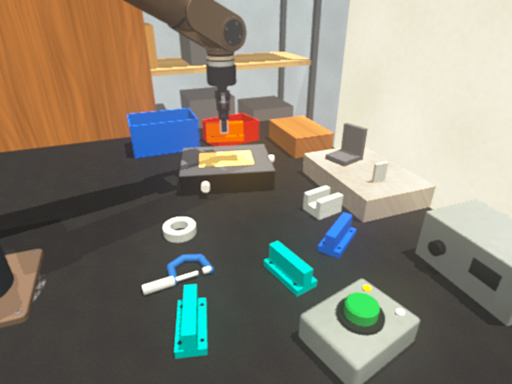

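The carriage is held level over the window at side px (225,132), and its centre matches the TCP. I'll lower it.

```bash
python3 -m pendant '[{"dx":0,"dy":0.1,"dz":1,"twist":0},{"dx":0,"dy":0.1,"dz":2.5,"twist":0},{"dx":0,"dy":0.1,"dz":4,"twist":0},{"dx":0,"dy":0.1,"dz":5,"twist":0},{"dx":0,"dy":0.1,"dz":5.4,"twist":0},{"dx":0,"dy":0.1,"dz":5.6,"twist":0},{"dx":0,"dy":0.1,"dz":5.7,"twist":0},{"dx":0,"dy":0.1,"dz":5.7,"twist":0}]'
python3 -m pendant '[{"dx":0,"dy":0,"dz":0.1,"twist":0},{"dx":0,"dy":0,"dz":0.1,"twist":0},{"dx":0,"dy":0,"dz":0.1,"twist":0}]'
python3 go.py 0.550 0.298 0.081 76.3
```

```text
time: 7.8
eef_pos: [0.5501, 0.2985, 0.0838]
tcp_rot: [0.119, 0.993, 0.0, 0.0]
contact_force: [-0.5, 0.0, -2.4]
opening: 0.223
finger_force: 49.3
time: 8.18
eef_pos: [0.5498, 0.2984, 0.0824]
tcp_rot: [0.119, 0.993, 0.0, 0.0]
contact_force: [0.5, -0.2, -1.5]
opening: 0.222
finger_force: 49.3
cm [-0.03 -0.03  0.14] twist 0.0 | heading 76.3 pos [0.5498 0.2984 0.0824] t 8.18 F [ 0.5 -0.2 -1.5] open 0.222 q6 -1.0
```

```bash
python3 -m pendant '[{"dx":0,"dy":0,"dz":0.1,"twist":0},{"dx":0,"dy":0,"dz":0.1,"twist":0},{"dx":0,"dy":0,"dz":0.1,"twist":0}]' | grep -E "eef|contact"
python3 -m pendant '[{"dx":0,"dy":0,"dz":0.1,"twist":0},{"dx":0,"dy":0,"dz":0.1,"twist":0},{"dx":0,"dy":0,"dz":0.1,"twist":0}]'| grep -E "eef|contact"
```

```text
eef_pos: [0.5497, 0.2983, 0.0813]
contact_force: [-0.2, 0.5, -2.5]
eef_pos: [0.5499, 0.2984, 0.081]
contact_force: [-3.5, -1.0, 2.5]
```

Contact made (the force went from -2.5 to +2.5 N), so I'll release and rise.

```bash
python3 -m pendant '[{"dx":0,"dy":0,"dz":0,"twist":0},{"dx":0,"dy":0,"dz":0,"twist":0},{"dx":0,"dy":0,"dz":0,"twist":0},{"dx":0,"dy":0,"dz":0,"twist":0},{"dx":0,"dy":0,"dz":0,"twist":0}]' 50
python3 -m pendant '[{"dx":0,"dy":0,"dz":-0.5,"twist":0},{"dx":0,"dy":0,"dz":-2,"twist":0},{"dx":0,"dy":0,"dz":-5,"twist":0},{"dx":0,"dy":0,"dz":-8,"twist":0},{"dx":0,"dy":0,"dz":-10,"twist":0},{"dx":0,"dy":-5,"dz":-10,"twist":0},{"dx":0,"dy":-11,"dz":-10,"twist":0},{"dx":0,"dy":-17,"dz":-10,"twist":0},{"dx":0,"dy":-22,"dz":-10,"twist":0},{"dx":0,"dy":-24,"dz":-10,"twist":0}]'
python3 - <<'E'
from m import *
for n in("side","top"):
    c,W=cam(n); measure(n,c["img"],W)
    cv2.imwrite(f"pics/{n}3.png",c["img"][:,:,::-1])
E
python3 go.py 0.567 -0.315 0.13
```

```text
time: 9.55
eef_pos: [0.5498, 0.2984, 0.0803]
tcp_rot: [0.119, 0.993, 0.0, 0.0]
contact_force: [-0.2, -0.1, 0.1]
opening: 0.503
finger_force: 0.0
time: 10.8
eef_pos: [0.4922, 0.063, 0.1808]
tcp_rot: [0.121, 0.993, -0.0, 0.0]
contact_force: [-0.4, 0.4, 0.3]
opening: 0.501
finger_force: 0.0
side orange px [224. 151.] 404 z pct [0.0129 0.0692 0.0801 0.0936 0.1056]
   all [575.3, 335.5, 519.9, 129.8, 77.2] top [504.2, 213.2, 232.8, 93.5, 60.0] mean [0.5409 0.2897 0.1031]
side window px [225. 161.] 241 z pct [0.0583 0.059  0.0597 0.0603 0.0723]
   all [549.7, 296.0, 158.0, 116.8, -15.8] top [549.7, 296.0, 158.0, 116.8, -15.8] mean [0.543  0.2796 0.0601]
side green px [362. 308.] 800 z pct [0.0585 0.0731 0.075  0.0757 0.0767]
   all [567.1, -316.9, 46.7, 44.7, -46.8] top [567.1, -316.9, 46.0, 42.7, -27.5] mean [ 0.5659 -0.3184  0.0749]
top orange px [152. 173.] 597 z pct [0.0705 0.075  0.1031 0.1064 0.1092]
   all [549.5, 297.8, 98.2, 46.6, -13.6] top [549.6, 298.3, 97.6, 21.8, -14.1] mean [0.5488 0.2983 0.1064]
top window px [143. 173.] 58 z pct [0.0577 0.0593 0.0602 0.0622 0.0737]
   all [553.4, 324.4, 126.7, 20.1, -6.4] top [552.5, 324.4, 124.8, 20.0, -6.4] mean [0.5493 0.3254 0.062 ]
top green px [386. 191.] 164 z pct [0.069  0.0739 0.0756 0.077  0.0793]
   all [567.5, -312.9, 44.6, 44.4, 20.2] top [567.9, -312.7, 44.0, 43.0, -42.3] mean [ 0.5691 -0.3124  0.076 ]
cm [-16.3  -34.96   5.1 ] twist 0 | heading 76.1 pos [0.4926 0.0635 0.1809] t 10.9 F [ 1.  -0.3  0.4] open 0.499 q6 -1.4
```

View pics/top3.png

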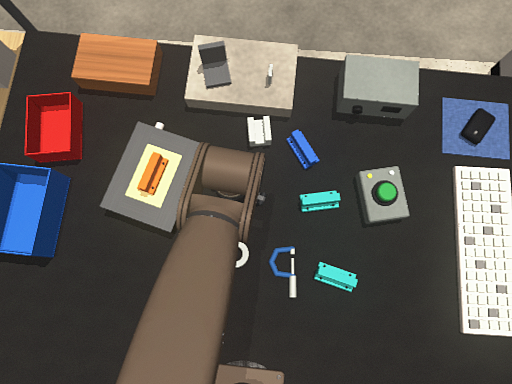

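The carriage lies at top px (152,173), centred at (0.5495, 0.298), -13.9°, and flat. On to the key with the fingers shut.

```bash
python3 -m pendant '[{"dx":-1,"dy":-2,"dz":0,"twist":0},{"dx":-2.5,"dy":-6,"dz":0,"twist":0},{"dx":-4.5,"dy":-10.5,"dz":0,"twist":0},{"dx":-7,"dy":-15,"dz":0,"twist":0},{"dx":-9,"dy":-20,"dz":0,"twist":0},{"dx":-11.5,"dy":-25,"dz":0,"twist":0},{"dx":-13.5,"dy":-29.5,"dz":1,"twist":0},{"dx":-15.5,"dy":-33,"dz":3,"twist":0},{"dx":-16.3,"dy":-35,"dz":5,"twist":0},{"dx":-16.3,"dy":-35,"dz":7,"twist":0}]' 0 50
python3 -m pendant '[{"dx":0,"dy":0,"dz":0.5,"twist":0},{"dx":0,"dy":0,"dz":1,"twist":0},{"dx":0,"dy":0,"dz":1,"twist":0}]'
python3 go.py 0.5675 -0.3145 0.077
```

```text
time: 12.15
eef_pos: [0.5692, -0.3141, 0.1095]
tcp_rot: [0.12, 0.993, 0.0, 0.0]
contact_force: [0.2, -0.1, -0.1]
opening: 0.001
finger_force: 0.0
time: 12.52
eef_pos: [0.5688, -0.3126, 0.1008]
tcp_rot: [0.119, 0.993, -0.0, 0.0]
contact_force: [-0.5, 0.1, -0.4]
opening: 0.001
finger_force: 0.0
cm [ 0.08 -0.21  2.38] twist 0 | heading 76.4 pos [ 0.5688 -0.3126  0.1008] t 12.53 F [-0.5  0.1 -0.4] open 0.001 q6 -1.99
```

```bash
python3 -m pendant '[{"dx":0.1,"dy":-0.2,"dz":0.6,"twist":0},{"dx":0.1,"dy":-0.2,"dz":1.2,"twist":0},{"dx":0.1,"dy":-0.2,"dz":1.8,"twist":0},{"dx":0.1,"dy":-0.2,"dz":2.2,"twist":0},{"dx":0.1,"dy":-0.2,"dz":2.2,"twist":0},{"dx":0.1,"dy":-0.2,"dz":2.2,"twist":0}]'| grep -E "eef|contact"
python3 -m pendant '[{"dx":0,"dy":0,"dz":0.2,"twist":0},{"dx":0,"dy":0,"dz":0.4,"twist":0},{"dx":0,"dy":0,"dz":0.6,"twist":0},{"dx":0,"dy":0,"dz":0.7,"twist":0},{"dx":0,"dy":0,"dz":0.7,"twist":0},{"dx":0,"dy":0,"dz":0.7,"twist":0}]'| grep -E "time|eef|contact"
python3 go.py 0.5675 -0.3145 0.07
```

```text
eef_pos: [0.5671, -0.3153, 0.0785]
contact_force: [-0.9, -0.0, 0.1]
time: 14.02
eef_pos: [0.5672, -0.3154, 0.0717]
contact_force: [0.1, -0.1, 2.2]
cm [-0.01  0.09  0.17] twist 0 | heading 76.3 pos [ 0.5672 -0.3154  0.0717] t 14.03 F [ 0.1 -0.1  2.2] open -0.001 q6 -2.0
```

```bash
python3 -m pendant '[{"dx":0,"dy":0,"dz":0.1,"twist":0},{"dx":0,"dy":0,"dz":0.2,"twist":0},{"dx":0,"dy":0,"dz":0.2,"twist":0}]'| grep -E "time|eef|contact"
python3 -m pendant '[{"dx":0,"dy":0,"dz":0.05,"twist":0},{"dx":0,"dy":0,"dz":0.05,"twist":0}]'| grep -E "time|eef|contact"
```

```text
time: 14.4
eef_pos: [0.5673, -0.3154, 0.0701]
contact_force: [-1.4, 0.8, 4.3]
time: 14.65
eef_pos: [0.5673, -0.3154, 0.07]
contact_force: [-1.3, 1.8, 5.9]
```

At the first click with about 6 N. I'll hold it there.

```bash
python3 -m pendant '[{"dx":0,"dy":0,"dz":0,"twist":0},{"dx":0,"dy":0,"dz":0,"twist":0},{"dx":0,"dy":0,"dz":0,"twist":0},{"dx":0,"dy":0,"dz":0,"twist":0},{"dx":0,"dy":0,"dz":0,"twist":0},{"dx":0,"dy":0,"dz":0,"twist":0},{"dx":0,"dy":0,"dz":0,"twist":0},{"dx":0,"dy":0,"dz":0,"twist":0},{"dx":0,"dy":0,"dz":0,"twist":0},{"dx":0,"dy":0,"dz":0,"twist":0}]'| grep -E "time|eef|contact"
python3 -m pendant '[{"dx":0,"dy":0,"dz":0,"twist":0},{"dx":0,"dy":0,"dz":0,"twist":0},{"dx":0,"dy":0,"dz":0,"twist":0}]'| grep -E "time|eef|contact"
```

```text
time: 15.9
eef_pos: [0.5673, -0.3154, 0.07]
contact_force: [-2.4, 0.3, 6.4]
time: 16.27
eef_pos: [0.5673, -0.3154, 0.07]
contact_force: [-0.5, -0.4, 7.4]
```

```bash
python3 -m pendant '[{"dx":0,"dy":0,"dz":0.3,"twist":0},{"dx":0,"dy":0,"dz":0.6,"twist":0},{"dx":0,"dy":0,"dz":0.9,"twist":0},{"dx":0,"dy":0,"dz":1.1,"twist":0},{"dx":0,"dy":0,"dz":1.1,"twist":0}]'| grep -E "time|eef|contact"
```

```text
time: 16.9
eef_pos: [0.5675, -0.3156, 0.0617]
contact_force: [-6.1, 3.7, 17.3]
```

```bash
python3 -m pendant '[{"dx":0,"dy":0,"dz":0.15,"twist":0},{"dx":0,"dy":0,"dz":0.15,"twist":0},{"dx":0,"dy":0,"dz":0.15,"twist":0}]'| grep -E "time|eef|contact"
python3 -m pendant '[{"dx":0,"dy":0,"dz":-1,"twist":0},{"dx":0,"dy":0,"dz":-2.5,"twist":0},{"dx":0,"dy":0,"dz":-5,"twist":0},{"dx":0,"dy":0,"dz":-8,"twist":0},{"dx":0,"dy":0,"dz":-10,"twist":0},{"dx":0,"dy":0,"dz":-10,"twist":0},{"dx":0,"dy":0,"dz":-10,"twist":0}]'| grep -E "time|eef|contact"
python3 - <<'E'
from m import *
for n in("side","top"):
    c,W=cam(n); measure(n,c["img"],W); cv2.imwrite(f"pics/{n}4.png",c["img"][:,:,::-1])
E
```

```text
time: 17.27
eef_pos: [0.5676, -0.3157, 0.0616]
contact_force: [-7.5, 5.4, 22.1]
time: 18.15
eef_pos: [0.5663, -0.3146, 0.1548]
contact_force: [-0.6, 0.3, -0.0]
side orange px [225. 151.] 533 z pct [0.013  0.0708 0.0827 0.0942 0.1044]
   all [576.8, 429.0, 324.5, 138.1, 69.9] top [549.5, 296.8, 96.7, 26.3, -12.2] mean [0.5471 0.2905 0.1014]
side window px [222.  65.] 240 z pct [0.1756 0.1766 0.177  0.1774 0.1783]
   all [822.6, 1171.0, 726.4, 56.0, 0.2] top [822.6, 1171.0, 726.4, 56.0, 0.2] mean [0.8062 1.1711 0.177 ]
side green px [362. 309.] 886 z pct [0.0573 0.0703 0.0748 0.0755 0.0767]
   all [568.3, -317.6, 46.7, 44.9, -42.7] top [566.4, -317.0, 44.2, 43.4, -71.0] mean [ 0.566  -0.3184  0.0749]
top orange px [152. 173.] 605 z pct [0.0712 0.0755 0.1033 0.1065 0.1097]
   all [549.6, 298.4, 97.9, 47.4, -13.9] top [549.6, 298.3, 97.7, 21.8, -13.8] mean [0.5491 0.298  0.1064]
top window px [143. 173.] 53 z pct [0.0569 0.0587 0.0601 0.0616 0.0752]
   all [553.3, 323.8, 125.7, 19.6, -7.3] top [549.8, 322.7, 112.2, 12.9, -9.1] mean [0.5351 0.3242 0.0685]
top green px [381. 186.] 27 z pct [0.069  0.0739 0.0754 0.0769 0.078 ]
   all [580.3, -297.6, 28.5, 6.9, -40.3] top [580.5, -297.8, 27.8, 6.9, -40.3] mean [ 0.58   -0.2984  0.0755]
```

View pics/side4.png

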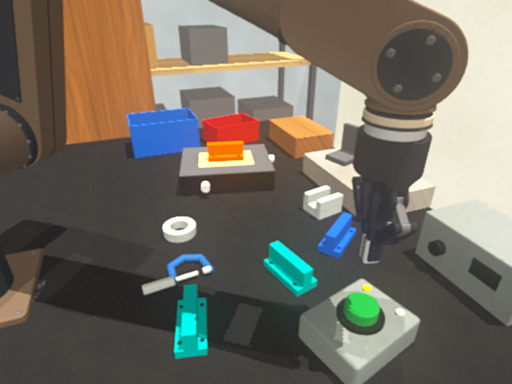

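The carriage stands in the middle of the window at (225,151). The key has sprung back to z=0.075 at (362,308), the gripper is clear of everything, and the bystanders haven't moved.

```bash
python3 -c "
from plant import ctrl
print(ctrl.sign_off())"
```

```text
the job is handed in; nothing more can be done
None
```

The orange carriage is flat, centred and lengthwise on the lit window. The key was held at the first click for about 1.6 s, pressed fully home and released. I handed the job in after about 18 s on the robot's clock; no verdict was returned.

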